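Load a sharpening stone into a sprung bench holder

TASK

Clamp the longer of the two sharpening stones in the stone holder on the carving bench: tuck one end under the nose of the sprung jaw, push the jaw back with it and lower the other end behind the fixed stop, then let go so that the spring clamps the stone, lying flat and fully home on the bed. Do not drive the jaw all the way back against its hard end. Leave the short stone, the carved duck, the mallet and the gouge where they are.

Things in the scene. Friction and masses are not known exactly. Their poses are not given: they have to be found in the camera images.
- stone_center (a point): centre of the longer sharpening stone, a loose two-layer grey bar 150 x 50 x 25 mm (x long, y wide, z thick), about 0.3 to 0.55 kg, lying flat on the bench; its x axis runs along its length, either end may lead
- short_stone_center (a point): centre of the shorter stone, 100 x 40 x 20 mm, loose; not wanted, leave it alone. It may lie in either of the two places where the stones lie
- holder: wooden base of the stone holder, 264 x 34 x 24 mm, screwed to the bench by two 90 mm wide, 8 mm thick feet (x = -115 to -91 and 123 to 147 mm). Origin on the bench, x along its length to the sprung-jaw end, y across, z up. On it lies a 30 mm wide steel rail, the bed, top 30 mm above the bench; the 50 mm wide stone overhangs both, so fingers fit beside it
- bed_middle (a point): point 30 mm above holder's origin, on the bed's top, axes as holder. The rail, with stop and jaw, was locked up to 12 mm either way along x; this is not reported: feel or look for the jaw. Rail set in the middle: stop (44 wide, 12 thick, 12 mm above the bed) with inner face at x = -75 mm, jaw's inner face at +67 at rest, spring housing 112 to 128, 30 mm above the bed
- jaw_end (a point): point on the base's jaw end (x = 148 mm, 12 mm up). The jaw is 44 mm wide, 16 thick, its top 36.5 mm above the bed; along its top a nose juts 8 mm towards the stop, underside 28.5 mm above the bed (stone: 25). So the stone cannot go in from straight above: its end goes in under the nose, low on the bed, with the other end raised about 8 degrees, then is lowered while the jaw is held back
- jaw (a joint): slide of the sprung jaw, m: 0 at rest, growing as it is pushed away from the stop; hard end at 0.016, not to be reached. The spring pushes back with about 6 N at rest, 13.5 N at 8 mm, 20 N at the end. At rest 142 mm lie between jaw and stop: it reads about 0.008 with the 150 mm stone clamped; 0.011 to 0.013 is enough to bring the tilted stone's other end down past the stop
- duck: half-carved wooden duck, about 180 mm long and 148 mm tall, origin under its middle; a bystander
- mallet: wooden mallet lying on its side, head 115 x 70 x 66 mm, handle 200 mm towards its y; a bystander
- gouge: carving gouge, about 205 mm long, 24 mm high; a bystander
There are look-alikes about, which are no part of the job. Leave any green or orange look-alike of the part that bears stone_center alone.

How it is judged (in metres and radians):
On the way, in this order (a step that is already met when the one before it is completed fails the run):
1. the longer stone is off the bench, over the holder (z of stone_center in the frame of bed_middle above 0.005 m and horizontal distance between stone_center and bed_middle below 0.07 m), for 0.1 s.
2. the stone, low in the holder, holds the sprung jaw pushed back by more than 8.5 mm (value of joint jaw above 0.0085 m and z of stone_center in the frame of bed_middle below 0.035 m and horizontal distance between stone_center and bed_middle below 0.035 m), for 0.1 s.
At the end, for the whole second after the job is handed in: The longer stone lies flat on the bed (centre 12.5 mm above it within 2.5 mm, tilt and yaw within 4 degrees), within 7 mm sideways and 18 mm lengthwise of the bed's middle, and the jaw, sprung back against one end, reads 6 to 10.5 mm: the other end is against the stop (value of joint jaw between 0.006 and 0.0105 m and z of stone_center in the frame of bed_middle between 0.01 and 0.015 m and x of stone_center in the frame of bed_middle between -0.018 and 0.018 m and y of stone_center in the frame of bed_middle between -0.007 and 0.007 m and angle between the x axis of stone_center and the x axis of bed_middle, either way round below 0.07 rad and angle between the z axis of stone_center and the z axis of bed_middle, either way round below 0.07 rad); the robot touches nothing.
It fails at once if the short stone is moved more than 15 mm (distance of short_stone_center from where it was at the start of the episode above 0.015 m).
It fails at once if the duck is moved more than 15 mm (distance of duck from where it was at the start of the episode above 0.015 m).
It fails at once if the mallet is moved more than 15 mm (distance of mallet from where it was at the start of the episode above 0.015 m).
It fails at once if the gouge is moved more than 15 mm (distance of gouge from where it was at the start of the episode above 0.015 m).
It fails at once if the jaw is driven back against its hard end (beyond 15.5 mm of its 16 mm) (value of joint jaw above 0.0155 m).
It also fails if it takes over 48 s, if anything falls off the work surface, if the arm or the gripper's body presses on something with over 40 N, if the wrist force passes 120 N, or if a joint passes its speed limit or range.

ROBOT

A 7-joint arm with a two-finger parallel gripper is mounted at the origin on the work surface. World frame = base frame: x ahead of the robot, y to its left, z up, the work surface at z = 0. Lengths are in m, angles in degrees, forces in N, time in s.
With the tool pointing down it reaches from about 0.4 to 0.9 m from the base axis. Payload 5.6 kg.
Tool frame: the origin (TCP) lies midway between the tips of the shut fingers; the grasp point (between the pads) lies 19 mm behind it; z points along the fingers, y is the direction in which the jaws open and shut (so a half turn about z gives the same grasp; the last joint's range is limited). The gripper opens to 92 mm and grips with 3 to 60 N. Pads are 20 mm wide; open, the fingers measure 128 mm over their backs; the gripper's body (75 mm by 189 mm) begins 69 mm behind the grasp point.
Start: joints at [-70.417, 26.786, -0.665, 91.828, 0.344, 61.387, -3.226], TCP at [0.244, 0.602, 0.215] pointing down, gripper open.
Joint ranges: [-144.91, 144.91], [-17.63, 115.5], [-89.93, 88.59], [15.96, 139.68], [-74.01, 254.01], [8.47, 105.57], [-167.45, 167.45]. Speed limits (degrees/s): [147.25, 147.25, 180, 180, 180, 180, 180].

INTERFACE

Orientations are given as [roll, pitch, yaw] about the fixed x, y, z axes, in that order (R = Rz(yaw) Ry(pitch) Rx(roll)).
In Python, from bench import get_obs, snapshot, calibration, job_done, regions_of gives the robot as it stands.
- The arm moves only by the tool move_arm, never from a script. Its argument "plan" is a list of rows, each an object of numbers: "dx", "dy", "dz": the shift along the tool's x, y, z in mm; "ax", "ay", "az": the turn, a rotation vector about the tool's x, y, z in rad. In form: [{"dx": .., "dy": .., "dz": .., "ax": .., "ay": .., "az": ..}, ...]. A call has 1 to 12 rows; each row is the pose to reach, as a shift and turn from the pose commanded when the call began, along the tool's axes at that moment; what a row does not reach only later rows make up. A row lasts 1/10 s, in which the tool goes at most 50 mm and 8.59 degrees, less where a joint would pass 70% of its speed; a pose out of reach is approached as far as the arm can. A call with a gripper value outside its range is refused whole. "gripper" is the closure, from 0 (fully open) to 1 (shut), set as the call begins (left out, the last holds). The fingers move at their own pace and stop on an object; "squeeze" is the grip in N (left out, the last holds). Time passes only in rows, so rows that repeat a pose let the fingers close. It gives the time, the measured TCP pose, the force and the opening at its end, in the units of the state.
- get_obs(): the state, without advancing time (a new reading comes with each control period).
- snapshot(name): name is "scene" or "side" or "wrist"; returns the picture (480x640x3 uint8, blue, green, red); there is no depth.
- calibration(name): a dict with "K" (3x3 intrinsics, pixels), "dist" ([k1, k2, p1, p2, k3] as OpenCV has them; the pictures are not rectified), "eye" and "orientation" of the camera in the world. Camera axes: x right, y down, z forward; pixel columns grow to the right and rows downward; lengths in m; the calibration is good to about 2 mm. A picture is of the moment at which its call begins: read the wrist's pose just before it. calibration takes no time and is no camera call; for the wrist camera it gives the pose at the moment of the call.
- job_done(): hands the job in, once; it reports no verdict.
Trained networks look in the newest picture that a camera, given by its name, has taken for a name from the list of things; names that differ only in an ending like _2 or _b are one class to them, and where a whole thing is asked for, a point or a joint stands for the part that bears it (a point fixed in the world has none). Each returns a list of dicts, best first, with "p" (0 to 1); they miss things now and then, are a little off and sometimes report something else, mostly with a low value. They report only what shows in the picture. A call takes as long as a camera call. They do not tell look-alikes from the thing itself.
- regions_of(camera, label): "mask" (480x640 bool, what is visible of it) and "extent" ([left, top, width, height] in pixels, round what is visible of it).
The state is a dict: "t": time; "joint_positions": joint angles; "qvel": joint speeds; "effort": joint torques, N m; "eef_pos": TCP position; "orientation": TCP orientation; "ft_force": force on the tool from outside, world axes, zero at the start; "ft_torque": the same for the moment, N m; "grip_width": finger opening in m.
Only numpy, scipy, OpenCV 4.12 (cv2) and the standard library are available. Lean on these libraries where they do the work, as an engineer would, in place of code of your own. Each camera call takes 0.05 s, during which the arm holds its last target.

## Working session

There is one attempt and no reset: what is moved stays moved. The work goes in short steps, Python scripts to look and compute and a tool call to move; the robot and the scene stay as the last step left them, time stands still between calls to the robot, and variables do not carry over. Pictures are saved under pics/ and viewed, and the job is handed in when it is done.

Besides the shell and the picture viewer there is one more tool, called after "Call:" as a command line: name --argument value ..., lists and objects as JSON in quotes. move_arm: Moves the arm, as the interface text tells. Its arguments: {"type":"object","properties":{"plan":{"type":"array","items":{"type":"object","properties":{"dx":{"type":"number"},"dy":{"type":"number"},"dz":{"type":"number"},"ax":{"type":"number"},"ay":{"type":"number"},"az":{"type":"number"}}}},"gripper":{"type":"number"},"squeeze":{"type":"number"}},"required":["plan"]}

```bash
ls; mkdir -p pics
python3 - <<'E'
from bench import *
import cv2,numpy as np
o=get_obs();print(o)
for n in ["scene","side","wrist"]:
    c=calibration(n);print(n,np.round(c["K"],1).tolist(),c["dist"],c["eye"],c["orientation"])
    cv2.imwrite(f"pics/{n}0.png",snapshot(n))
E
```

```text
pics
{'t': 0.0, 'joint_positions': array([-70.41795793,  26.83536418,  -0.66581678,  91.87919133,
         0.34447467,  61.38953282,  -3.22514334]), 'qvel': array([-0.13613051, -0.01316333,  0.10146232, -0.04406721,  0.06874858,
        0.05011098,  0.07796335]), 'effort': array([ 2.16556905e-04, -5.20568204e+01, -1.15890516e-02, -2.43744850e+01,
       -5.64876851e-02,  1.73003215e-02,  1.56584279e-04]), 'eef_pos': array([0.24381402, 0.60190769, 0.21366009]), 'orientation': array([-1.79898151e+02,  7.29627230e-03,  1.57952431e+02]), 'ft_force': array([ 0.38797594,  0.06409811, -0.31337578]), 'ft_torque': array([ 0.02154351,  0.03154504, -0.01026069]), 'grip_width': 0.09191425240702486}
scene [[507.2, 0.0, 321.2], [0.0, 507.2, 244.1], [0.0, 0.0, 1.0]] [-0.01289608  0.          0.          0.          0.        ] [ 1.36062041 -0.49220818  0.86935653] [-131.04523056    0.46018211   61.84684527]
side [[520.0, 0.0, 323.3], [0.0, 520.0, 244.7], [0.0, 0.0, 1.0]] [-0.01886504  0.          0.          0.          0.        ] [ 0.52415261 -1.07130041  0.63338715] [-120.16157291    0.32841295   -3.6266334 ]
wrist [[416.9, 0.0, 314.3], [0.0, 416.9, 239.0], [0.0, 0.0, 1.0]] [-0.06400686  0.          0.          0.          0.        ] [0.16687004 0.63383759 0.38415839] [1.62935755e+02 5.48656065e-02 6.80297724e+01]
```

View pics/scene0.png

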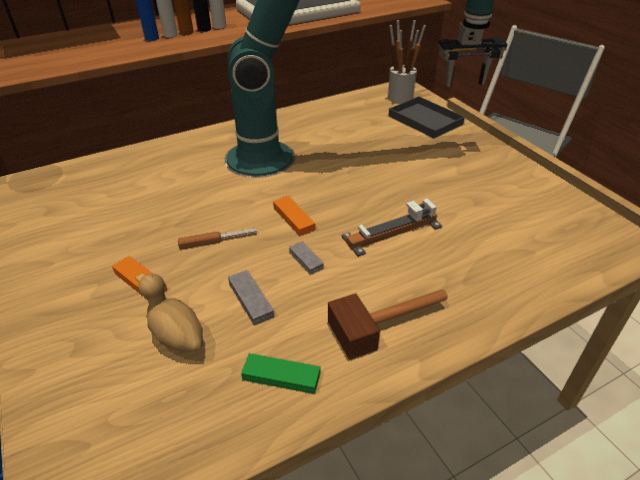

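View pics/side0.png

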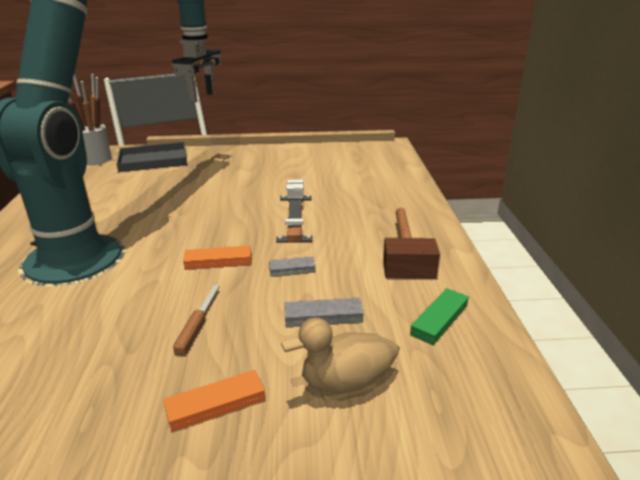

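View pics/wrist0.png

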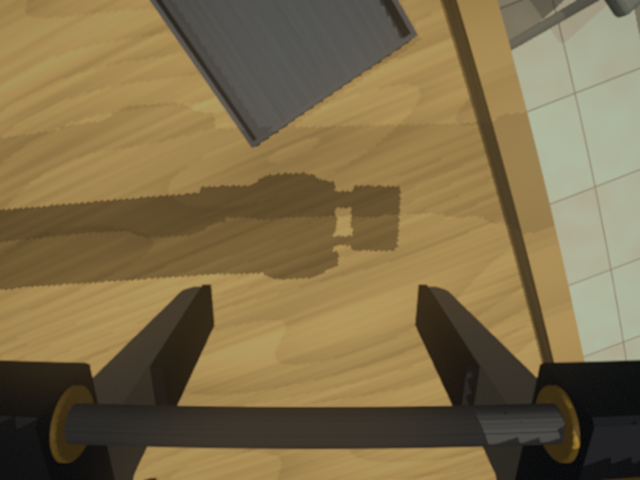

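Scene candidates:
- Grey bar at (250,296): the larger one.
- Grey bar at (306,257): the smaller one.
- Orange bars at (294,215) and (138,275), and a green bar at (281,373): look-alikes to leave alone.

By the description, I choose the grey bar at (250,296), which is (323,312) in the side view. I'll check its size by fitting the models.

```bash
cat > h.py <<'E'
import numpy as np,cv2
from scipy.spatial.transform import Rotation as R
from scipy.optimize import least_squares,minimize
from bench import *
def cam(n):
    c=calibration(n);Rc=R.from_euler('xyz',c["orientation"],degrees=True).as_matrix()
    return dict(K=np.array(c["K"]),d=np.array(c["dist"]),e=np.array(c["eye"]),R=Rc)
def proj(c,P):
    P=np.atleast_2d(P);rv=cv2.Rodrigues(c["R"].T)[0];t=-c["R"].T@c["e"]
    return cv2.projectPoints(P.astype(float),rv,t,c["K"],c["d"])[0].reshape(-1,2)
def ray(c,uv,z):
    u=cv2.undistortPoints(np.array(uv,float).reshape(-1,1,2),c["K"],c["d"]).reshape(-1,2)
    d=np.c_[u,np.ones(len(u))]@c["R"].T
    return c["e"]+d*((z-c["e"][2])/d[:,2])[:,None]
def box(x,y,yaw,L,W,z0,z1):
    c,s=np.cos(yaw),np.sin(yaw);o=[]
    for z in(z0,z1):
        for a,b in((-1,-1),(1,-1),(1,1),(-1,1)):
            o.append([x+c*a*L/2-s*b*W/2,y+s*a*L/2+c*b*W/2,z])
    return np.array(o)
def hullmask(p):
    m=np.zeros((480*4,640*4),np.uint8)
    h=cv2.convexHull(((p+.5)*4*16).astype(np.int32).reshape(-1,1,2))
    cv2.fillConvexPoly(m,h,255,shift=4)
    return cv2.resize(m,(640,480),interpolation=cv2.INTER_AREA)/255.
def fitbox(cams,masks,p0,L,W,z0,z1):
    def f(p):
        s=0
        for c,m in zip(cams,masks):
            h=hullmask(proj(c,box(p[0],p[1],p[2],L,W,z0,z1)))
            s+=np.abs(h-m).sum()/np.maximum(h,m).sum()
        return s
    best=None
    for dy in(-.15,0,.15):
        sim=np.array([[p0[0],p0[1],p0[2]+dy]]*4)+np.vstack([np.zeros(3),np.diag([.01,.01,.15])])
        r=minimize(f,p0,method='Nelder-Mead',options=dict(initial_simplex=sim,xatol=1e-4,fatol=1e-4,maxiter=200))
        if best is None or r.fun<best.fun:best=r
    return best.x,best.fun
E
python3 - <<'E'
from h import *
S={}
for n in("scene","side"):
    im=snapshot(n);c=cam(n)
    for l in("stone_center","short_stone_center","holder","jaw"):
        for r in regions_of(n,l)[:4]:
            m=r["mask"];v,u=np.nonzero(m);mu=(u.mean(),v.mean())
            col=im[m].mean(0)
            print(n,l,round(r["p"],2),np.round(mu,1),r["extent"],m.sum(),col.round(),ray(c,[mu],.02 if 'stone' in l else .03).round(3))
            S.setdefault(n+l,[]).append(m)
        
np.savez("masks.npz",**{k:np.array(v) for k,v in S.items()})
E
```

```text
scene stone_center 0.89 [130.  271.9] [110.8, 255.0, 56.1, 38.5] 657 [ 28. 101. 190.] [[ 0.366 -0.491  0.02 ]]
scene stone_center 0.87 [250.7 297.5] [227.6, 269.2, 46.8, 57.9] 1351 [100. 109. 119.] [[ 0.584 -0.266  0.02 ]]
scene stone_center 0.87 [281.3 373.1] [244.4, 349.9, 79.3, 46.0] 2090 [ 51. 122.  41.] [[ 0.802 -0.29   0.02 ]]
scene stone_center 0.74 [294.3 215.9] [271.8, 200.2, 43.7, 32.7] 881 [ 26.  96. 182.] [[ 0.359 -0.047  0.02 ]]
scene short_stone_center 0.73 [306.2 258. ] [290.3, 242.4, 33.5, 34.1] 572 [ 98. 106. 114.] [[ 0.525 -0.095  0.02 ]]
scene holder 0.58 [387.1 234.5] [343.7, 217.8, 101.9, 39.6] 967 [41. 64. 92.] [[0.556 0.123 0.03 ]]
scene jaw 0.47 [414.9 211.1] [406.5, 201.9, 16.7, 20.3] 258 [113. 129. 136.] [[0.509 0.245 0.03 ]]
side stone_center 0.92 [215.8 257.2] [186.5, 245.7, 65.1, 22.7] 1272 [ 56. 114. 200.] [[ 0.341 -0.056  0.02 ]]
side stone_center 0.89 [324.2 310.9] [283.9, 296.9, 81.4, 30.8] 1825 [119. 127. 133.] [[ 0.573 -0.271  0.02 ]]
side stone_center 0.63 [438.7 316.1] [410.5, 288.2, 58.5, 56.4] 1766 [ 72. 141.  67.] [[ 0.789 -0.303  0.02 ]]
side stone_center 0.62 [213.4 400.2] [162.0, 372.8, 104.0, 58.1] 3335 [ 57. 118. 205.] [[ 0.386 -0.486  0.02 ]]
side short_stone_center 0.68 [292.  265.8] [268.0, 258.6, 46.7, 18.0] 708 [117. 125. 131.] [[ 0.513 -0.105  0.02 ]]
side short_stone_center 0.4 [409.9 253.3] [383.8, 203.8, 56.3, 74.4] 2558 [42. 63. 98.] [[ 0.782 -0.071  0.02 ]]
side holder 0.71 [294.6 227.7] [272.8, 196.8, 39.5, 46.8] 485 [ 77. 101. 127.] [[0.521 0.053 0.03 ]]
side jaw 0.77 [294.8 190.6] [285.3, 187.3, 20.4, 10.3] 172 [149. 161. 166.] [[0.525 0.273 0.03 ]]
side jaw 0.36 [341.4 358.6] [279.1, 317.3, 119.0, 84.8] 5657 [ 85. 127. 156.] [[ 0.593 -0.417  0.03 ]]
```

Run:
```python
from h import *
M=np.load("masks.npz");cs=[cam("scene"),cam("side")]
ms=[M["scenestone_center"][1]*1.,M["sidestone_center"][1]*1.]
for L,W,H in((.15,.05,.025),(.1,.04,.02)):
    print(L,fitbox(cs,ms,[.578,-.268,0.1],L,W,0,H))
    for c,m in zip(cs,ms):print(fitbox([c],[m],[.578,-.268,0.1],L,W,0,H))
ms=[M["sceneshort_stone_center"][0]*1.,M["sideshort_stone_center"][0]*1.]
for L,W,H in((.15,.05,.025),(.1,.04,.02)):print("short",L,fitbox(cs,ms,[.519,-.1,0.1],L,W,0,H))
a=cv2.imread("pics/scene0.png");b=cv2.imread("pics/side0.png")
A=cv2.resize(a[180:330,220:450],None,fx=3.4,fy=3.4,interpolation=cv2.INTER_CUBIC);cv2.imwrite("pics/c1.png",A)
B=cv2.resize(b[160:340,250:380],None,fx=3.3,fy=3.3,interpolation=cv2.INTER_CUBIC);cv2.imwrite("pics/c2.png",B)
```

```text
0.15 (array([ 0.57161809, -0.26384722,  0.01602362]), np.float64(0.16319048787436388))
(array([ 0.57237783, -0.26442266,  0.01910026]), np.float64(0.03947689219760843))
(array([ 0.57135318, -0.26278199,  0.02298658]), np.float64(0.11271709967250057))
0.1 (array([ 0.59553141, -0.25922739,  0.04589847]), np.float64(0.8904617209478319))
(array([ 0.59366492, -0.26403921,  0.17459167]), np.float64(0.41032142288600415))
(array([ 0.59455527, -0.25594911, -0.24490973]), np.float64(0.4312050540037951))
short 0.15 (array([ 0.48998593, -0.08740999, -0.09136803]), np.float64(0.9979074420969747))
short 0.1 (array([ 0.51172784, -0.08939184,  0.07310863]), np.float64(0.22085822909720185))
```

View pics/c1.png

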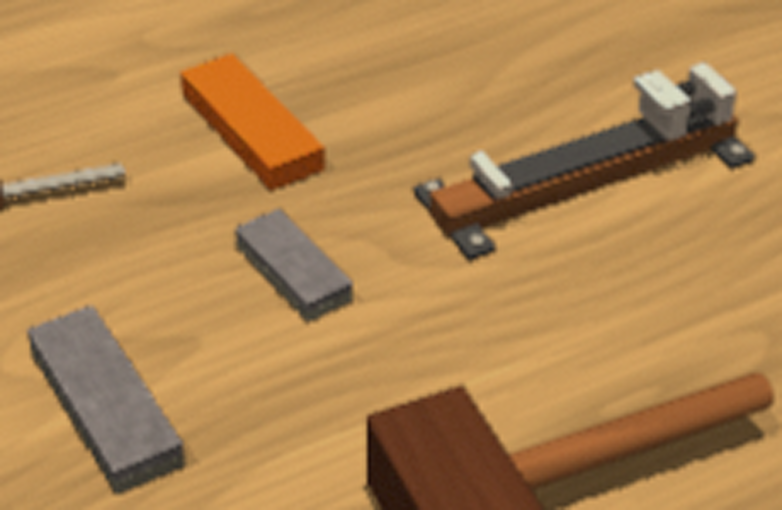

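View pics/c2.png

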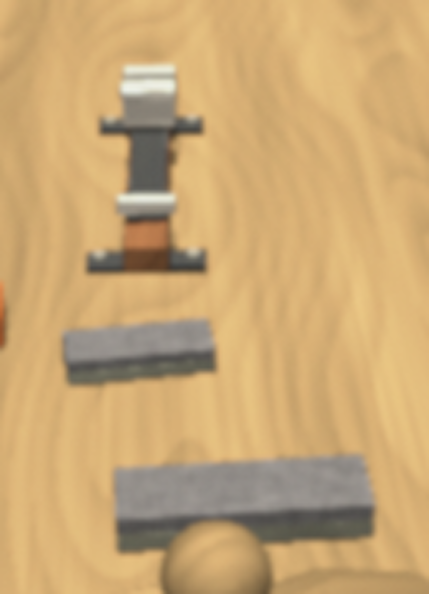

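The crops show the long two-layer grey bar at scene (250,296), and the 150 x 50 mm fit clearly beats the short-stone fit. The jaw is at the +y end of the holder, around (415,211). Next I'll check clearances to the duck, cup and holder.

```bash
cat >> h.py <<'E'
def target(x,y,z,yaw,tilt=0,cmd=None):
    """tool-down pose at yaw, then turn 'tilt' deg about tool y. prints shift mm and rotvec in tool axes from the current pose"""
    o=get_obs();p0=np.array(o["eef_pos"]);R0=R.from_euler('xyz',o["orientation"],degrees=True)
    R1=R.from_euler('xyz',[180,0,yaw],degrees=True)*R.from_rotvec([0,np.radians(tilt),0])
    d=R0.inv().apply(np.array([x,y,z])-p0)*1000; a=(R0.inv()*R1).as_rotvec()
    print("t",o["t"],"pos",p0.round(4),"ori",o["orientation"].round(2),"F",o["ft_force"].round(2),"w",round(o["grip_width"],4))
    print("shift mm",d.round(1),"rot",a.round(3))
E
python3 - <<'E'
from h import *
c=cam("scene");s=cam("side")
print("cup",ray(c,[(402,103)],0),"tray",ray(c,[(430,133),(389,115)],0))
def tri(a,b):
    # triangulate
    def f(P):return np.r_[(proj(c,P)[0]-a),(proj(s,P)[0]-b)]
    r=least_squares(f,[.5,-.3,.1]);return r.x.round(3),r.cost.round(1)
print("duck head top",tri((152,278),(316,322)))
print("duck beak", tri((145,288),(287,346)))
snapshot("scene");m=regions_of("scene","duck")[0]["mask"];v,u=np.nonzero(m);print(ray(c,[(u.mean(),v.mean())],.06))
target(.53,.06,.2,90)
# holder landmarks: feet, jaw, bed
print(tri((377,246),(312,240)))
E
```

```text
cup [[-0.10053748  0.6329207   0.        ]] tray [[ 0.13938636  0.58289904  0.        ]
 [-0.04203988  0.53382961  0.        ]]
duck head top (array([ 0.549, -0.456,  0.142]), np.float64(0.1))
duck beak (array([ 0.508, -0.467,  0.1  ]), np.float64(27.7))
[[ 0.59090071 -0.44732558  0.06      ]]
t 0.75 pos [0.244  0.6025 0.2146] ori [180.     0.   157.95] F [0.44 0.45 0.4 ] w 0.0919
shift mm [-468.7 -395.4   14.6] rot [0.    0.    1.186]
(array([ 0.557,  0.092, -0.015]), np.float64(32.1))
```

Call:
move_arm --plan '[{"dx": -469, "dy": -395, "dz": 10, "az": 1.186}, {"dx": -469, "dy": -395, "dz": 10, "az": 1.186}, {"dx": -469, "dy": -395, "dz": 10, "az": 1.186}, {"dx": -469, "dy": -395, "dz": 10, "az": 1.186}, {"dx": -469, "dy": -395, "dz": 10, "az": 1.186}, {"dx": -469, "dy": -395, "dz": 10, "az": 1.186}, {"dx": -469, "dy": -395, "dz": 10, "az": 1.186}, {"dx": -469, "dy": -395, "dz": 10, "az": 1.186}, {"dx": -469, "dy": -395, "dz": 10, "az": 1.186}, {"dx": -469, "dy": -395, "dz": 10, "az": 1.186}, {"dx": -469, "dy": -395, "dz": 10, "az": 1.186}, {"dx": -469, "dy": -395, "dz": 10, "az": 1.186}]'

```text
validation failed for argument at $.pl...
```

Call:
move_arm --plan '[{"dx": -469, "dy": -395, "dz": 10, "ax": 0, "ay": 0, "az": 1.186}, {"dx": -469, "dy": -395, "dz": 10, "ax": 0, "ay": 0, "az": 1.186}]'

```text
t: 0.95
eef_pos: [0.2903, 0.5137, 0.2125]
orientation: [-180.0, -0.0, 140.6]
ft_force: [1.9, -0.2, -0.0]
grip_width: 0.0919
```

```bash
python3 -c "
from h import *
target(.53,.06,.2,90)"
```

```text
t 0.95 pos [0.2903 0.5137 0.2125] ori [-1.8000e+02 -2.0000e-02  1.4059e+02] F [ 1.92 -0.18 -0.04] w 0.0919
shift mm [-473.3 -198.4   12.4] rot [-0.    -0.     0.883]
```

Call:
move_arm --plan '[{"dx": -473, "dy": -198, "dz": 12, "ax": 0, "ay": 0, "az": 0.883}, {"dx": -473, "dy": -198, "dz": 12, "ax": 0, "ay": 0, "az": 0.883}, {"dx": -473, "dy": -198, "dz": 12, "ax": 0, "ay": 0, "az": 0.883}, {"dx": -473, "dy": -198, "dz": 12, "ax": 0, "ay": 0, "az": 0.883}, {"dx": -473, "dy": -198, "dz": 12, "ax": 0, "ay": 0, "az": 0.883}, {"dx": -473, "dy": -198, "dz": 12, "ax": 0, "ay": 0, "az": 0.883}, {"dx": -473, "dy": -198, "dz": 12, "ax": 0, "ay": 0, "az": 0.883}, {"dx": -473, "dy": -198, "dz": 12, "ax": 0, "ay": 0, "az": 0.883}, {"dx": -473, "dy": -198, "dz": 12, "ax": 0, "ay": 0, "az": 0.883}, {"dx": -473, "dy": -198, "dz": 12, "ax": 0, "ay": 0, "az": 0.883}, {"dx": -473, "dy": -198, "dz": 12, "ax": 0, "ay": 0, "az": 0.883}, {"dx": -473, "dy": -198, "dz": 12, "ax": 0, "ay": 0, "az": 0.883}]'

```text
t: 2.15
eef_pos: [0.5325, 0.0591, 0.201]
orientation: [180.0, 0.0, 89.9]
ft_force: [-0.2, 0.7, 0.2]
grip_width: 0.0919
```

```bash
cat > w.py <<'E'
from h import *
import sys,pickle
o=get_obs();c=cam("wrist");im=snapshot("wrist");n=sys.argv[1]
cv2.imwrite(f"pics/{n}.png",im);pickle.dump((c,im,o),open(f"{n}.pkl","wb"));print(o["eef_pos"],o["orientation"],c["e"])
E
python3 w.py w1
```

```text
[0.53249669 0.05911137 0.20102135] [1.79978243e+02 4.07073227e-02 8.98928068e+01] [0.53258037 0.14280026 0.37140233]
```

View pics/w1.png

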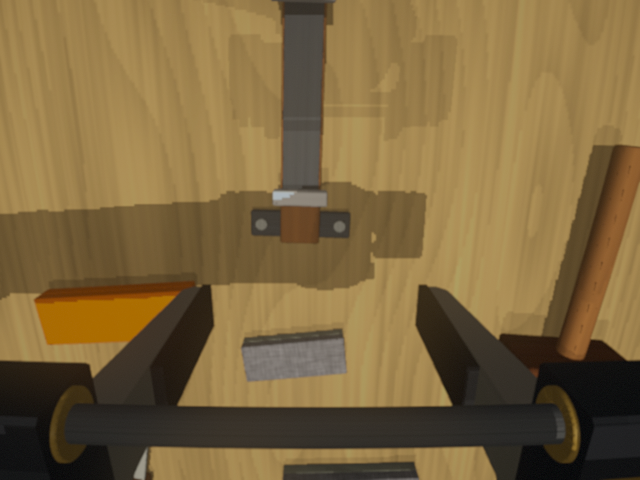

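The stop is at (300,197) and the base's stop end at (300,242). The jaw is cut off at the top, so I'll shift 90 mm towards +y.

Call:
move_arm --plan '[{"dx": 45, "dy": 0, "dz": 0, "ax": 0, "ay": 0, "az": 0}, {"dx": 90, "dy": 0, "dz": 0, "ax": 0, "ay": 0, "az": 0}, {"dx": 90, "dy": 0, "dz": 0, "ax": 0, "ay": 0, "az": 0}, {"dx": 90, "dy": 0, "dz": 0, "ax": 0, "ay": 0, "az": 0}]'

```text
t: 2.6
eef_pos: [0.5301, 0.155, 0.2007]
orientation: [-179.9, -0.0, 90.5]
ft_force: [0.4, -0.0, -0.3]
grip_width: 0.0918
```

```bash
python3 w.py w2
python3 - <<'E'
import cv2
im=cv2.imread("pics/w2.png");cv2.imwrite("pics/w2c.png",cv2.resize(im[30:350,230:380],None,fx=1.85,fy=1.85,interpolation=cv2.INTER_CUBIC))
E
```

```text
[0.53006748 0.15504353 0.2007118 ] [-1.79943867e+02 -3.28306703e-02  9.05420249e+01] [0.52944382 0.23849875 0.37117092]
```

View pics/w2.png

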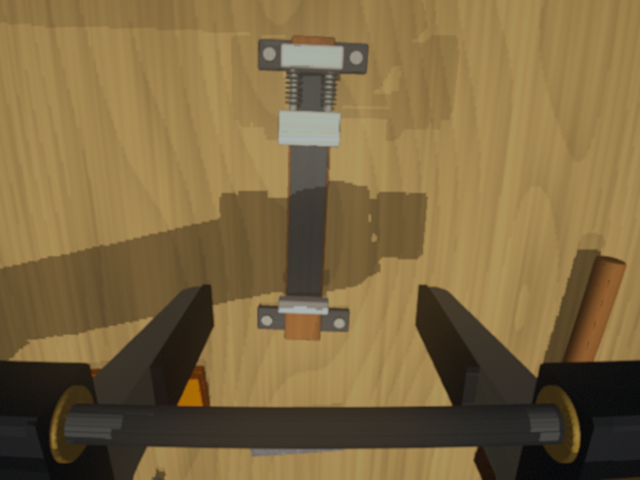

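View pics/w2c.png

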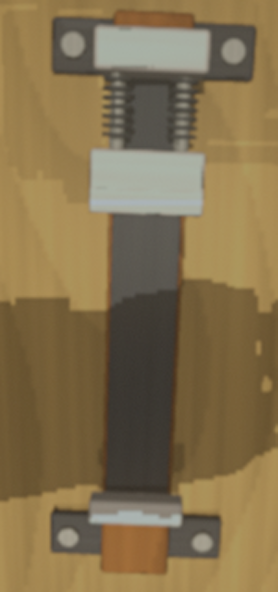

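The whole holder shows: jaw top at about (310,127), stop at (303,305), base stop end at (302,338). I'll fit its pose from these landmarks.

```bash
cat > fit.py <<'E'
from h import *
import pickle
c,im,o=pickle.load(open("w2.pkl","rb"))
L=[# crop u,v ; model x,y(sign*),z, railflag   (image left = world -x ; holder x=+y => holder y = -world x => left is +y)
(53,17,147,45,8,0),(254,28,147,-45,8,0),(253,78,123,-45,8,0),(54,70,123,45,8,0),
(53,512,-91,45,8,0),(219,518,-91,-45,8,0),(52,553,-115,45,8,0),(217,557,-115,-45,8,0),
(102,571,-116,17,24,0),(166,573,-116,-17,24,0),
(91,512,-75,22,42,1),(181,514,-75,-22,42,1),(90,524,-87,22,42,1),(181,526,-87,-22,42,1),
(92,150,83,22,66.5,1),(204,154,83,-22,66.5,1),
(96,27,128,22,60,1),(210,32,128,-22,60,1),(95,67,112,22,60,1),(209,72,112,-22,60,1)]
L=np.array(L,float);uv=np.c_[230+L[:,0]/1.85,30+L[:,1]/1.85]
wt=np.ones(len(L))
def mod(p):
    x,y,yaw,off=p[:4];a=(L[:,2]+off*1000*L[:,5])/1000;b=L[:,3]/1000
    return np.c_[x+np.cos(yaw)*a-np.sin(yaw)*b,y+np.sin(yaw)*a+np.cos(yaw)*b,L[:,4]/1000+(p[4] if len(p)>4 else 0)]
for p0 in ([.53,.16,1.57,0],[.53,.16,1.57,0,0]):
    r=least_squares(lambda p:(proj(c,mod(p))-uv).ravel(),p0,loss='soft_l1')
    print(r.x.round(4),np.degrees(r.x[2]));print((proj(c,mod(r.x))-uv).round(1).tolist())
E
python3 fit.py
```

```text
[0.5238 0.1489 1.5412 0.0069] 88.30654175313751
[[-0.8, -2.0], [2.1, -3.2], [0.5, 0.9], [-1.6, 0.6], [-1.7, -0.3], [2.1, -0.0], [-1.1, -0.2], [1.5, 1.0], [-0.6, 0.5], [0.7, 0.7], [-0.9, -5.7], [1.2, -4.9], [-0.5, 0.3], [0.5, 1.1], [-0.7, -0.2], [1.2, 0.2], [-0.8, -0.6], [1.0, -0.6], [-0.8, 2.1], [0.3, 2.0]]
[ 0.5238  0.1482  1.5411  0.0075 -0.0018] 88.29844244001985
[[-0.5, -0.8], [1.7, -2.0], [0.2, 2.0], [-1.3, 1.7], [-1.5, -0.5], [1.9, -0.2], [-0.9, -0.5], [1.3, 0.7], [-0.6, 0.2], [0.7, 0.4], [-0.8, -6.5], [1.1, -5.7], [-0.4, -0.6], [0.4, 0.2], [-0.6, -0.1], [1.1, 0.3], [-0.6, -0.2], [0.9, -0.2], [-0.6, 2.4], [0.1, 2.3]]
```

```bash
sed -i 's/(91,512,-75,22,42,1),(181,514,-75/(91,495,-75,22,42,1),(181,498,-75/' fit.py
cat >> fit.py <<'E'
p=r.x
ov=im.copy()
def H(a,b,z,rail):
    a=a/1000+(p[3] if rail else 0);b=b/1000
    return [p[0]+np.cos(p[2])*a-np.sin(p[2])*b,p[1]+np.sin(p[2])*a+np.cos(p[2])*b,z/1000]
def rect(a0,a1,w,z,rail,col):
    q=proj(c,np.array([H(a0,w,z,rail),H(a1,w,z,rail),H(a1,-w,z,rail),H(a0,-w,z,rail)]))
    cv2.polylines(O,[np.int32((q-[230,30]+.5)*3*16)],True,col,1,shift=4)
O=cv2.resize(im[30:230,230:380],None,fx=3,fy=3,interpolation=cv2.INTER_CUBIC)
O=cv2.resize(im[30:350,230:380],None,fx=3,fy=3,interpolation=cv2.INTER_CUBIC)
rect(123,147,45,8,0,(0,255,0));rect(-115,-91,45,8,0,(0,255,0));rect(-116,148,17,24,0,(0,0,255))
rect(-87,-75,22,42,1,(255,0,0));rect(59,83,22,66.5,1,(255,0,0));rect(112,128,22,60,1,(255,0,0))
cv2.imwrite("pics/ov.png",np.hstack([O[:480],np.full((480,10,3),255,np.uint8)]));cv2.imwrite("pics/ov2.png",O[480:])
both=np.full((490,910,3),0,np.uint8);both[:480,:450]=O[:480];both[:480,460:]=O[480:]
cv2.imwrite("pics/ov3.png",cv2.resize(both,None,fx=.87,fy=.87))
E
python3 fit.py
```

```text
[0.5238 0.1489 1.5411 0.0075] 88.29906437942276
[[-0.8, -2.0], [2.1, -3.2], [0.5, 0.9], [-1.6, 0.6], [-1.7, -0.3], [2.1, -0.0], [-1.1, -0.3], [1.5, 1.0], [-0.7, 0.5], [0.7, 0.8], [-0.9, 2.9], [1.2, 3.2], [-0.6, -0.3], [0.5, 0.5], [-0.7, -1.0], [1.3, -0.6], [-0.8, -1.5], [1.1, -1.5], [-0.8, 1.2], [0.3, 1.2]]
[ 0.5237  0.1477  1.5407  0.0085 -0.0034] 88.27313569640289
[[-0.3, 0.2], [1.5, -1.0], [-0.1, 2.8], [-1.1, 2.5], [-1.3, -0.7], [1.6, -0.5], [-0.7, -0.9], [1.0, 0.3], [-0.6, -0.3], [0.5, -0.0], [-0.7, 1.4], [0.9, 1.7], [-0.3, -1.9], [0.2, -1.1], [-0.4, -0.8], [0.9, -0.3], [-0.4, -0.5], [0.7, -0.5], [-0.4, 1.9], [-0.0, 1.9]]
```

View pics/ov3.png

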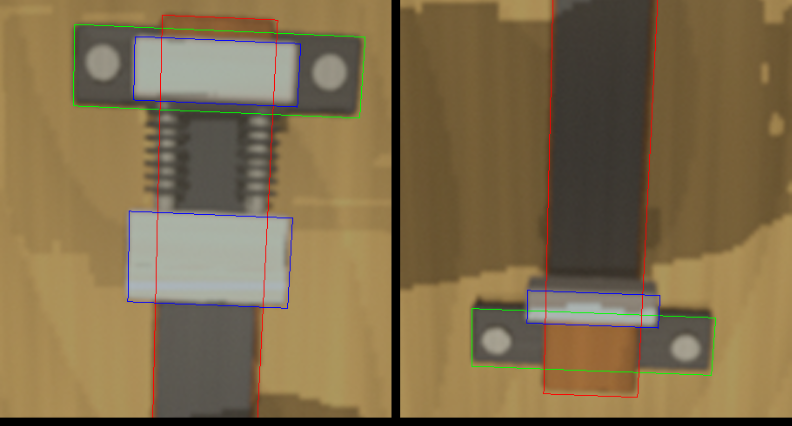

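The fit is good: holder at (0.524, 0.149), yaw 88.3°, rail shifted about +7.5 mm. Now I'll move over the long stone for a look.

```bash
python3 -c "
from h import *
target(.572,-.264,.14,1)"
```

```text
t 2.65 pos [0.5305 0.1532 0.2008] ori [-1.7996e+02 -1.0000e-02  9.0370e+01] F [ 0.76  0.45 -0.24] w 0.0919
shift mm [-417.4   38.9   60.7] rot [-1.00e-03  0.00e+00  1.56e+00]
```

Call:
move_arm --plan '[{"dx": -417, "dy": 39, "dz": 61, "ax": 0, "ay": 0, "az": 1.56}, {"dx": -417, "dy": 39, "dz": 61, "ax": 0, "ay": 0, "az": 1.56}, {"dx": -417, "dy": 39, "dz": 61, "ax": 0, "ay": 0, "az": 1.56}, {"dx": -417, "dy": 39, "dz": 61, "ax": 0, "ay": 0, "az": 1.56}, {"dx": -417, "dy": 39, "dz": 61, "ax": 0, "ay": 0, "az": 1.56}, {"dx": -417, "dy": 39, "dz": 61, "ax": 0, "ay": 0, "az": 1.56}, {"dx": -417, "dy": 39, "dz": 61, "ax": 0, "ay": 0, "az": 1.56}, {"dx": -417, "dy": 39, "dz": 61, "ax": 0, "ay": 0, "az": 1.56}, {"dx": -417, "dy": 39, "dz": 61, "ax": 0, "ay": 0, "az": 1.56}, {"dx": -417, "dy": 39, "dz": 61, "ax": 0, "ay": 0, "az": 1.56}, {"dx": -417, "dy": 39, "dz": 61, "ax": 0, "ay": 0, "az": 1.56}, {"dx": -417, "dy": 39, "dz": 61, "ax": 0, "ay": 0, "az": 1.56}]'

```text
t: 3.85
eef_pos: [0.571, -0.266, 0.1398]
orientation: [180.0, 0.0, 0.7]
ft_force: [-0.7, 0.0, -0.2]
grip_width: 0.0922
```

```bash
python3 -c "
from h import *
target(.572,-.264,.14,1)"
```

```text
t 3.85 pos [ 0.571  -0.266   0.1398] ori [1.7999e+02 4.0000e-02 7.0000e-01] F [-0.71  0.01 -0.22] w 0.0922
shift mm [ 1.  -2.  -0.2] rot [ 0.     0.001 -0.005]
```

```bash
python3 w.py w3
```

```text
[ 0.57098861 -0.26600475  0.13979078] [1.79993231e+02 4.48503437e-02 6.96434261e-01] [ 0.65425721 -0.26456178  0.31015702]
```

View pics/w3.png

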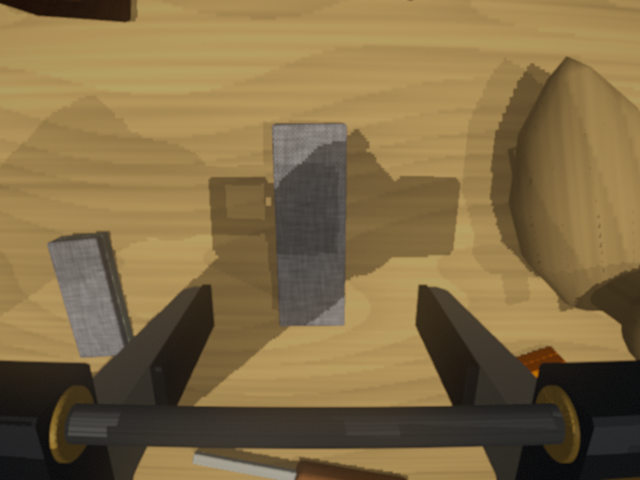

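Run:
```python
from h import *
import pickle
c,im,o=pickle.load(open("w3.pkl","rb"))
P=ray(c,[(273.5,124),(346,123.5),(344.5,324.5),(280.5,325)],.025);print(P.round(4),P.mean(0))
print(np.linalg.norm(P-np.roll(P,-1,0),axis=1)); 
d=(P[0]+P[1]-P[2]-P[3]);print(np.degrees(np.arctan2(d[1],d[0])))
target(.572,-.264,.05,1)
```

```text
[[ 0.6463 -0.2375  0.025 ]
 [ 0.6472 -0.2856  0.025 ]
 [ 0.4987 -0.2897  0.025 ]
 [ 0.4976 -0.2407  0.025 ]] [ 0.57245889 -0.2633599   0.025     ]
[0.04806269 0.14856075 0.04903586 0.14868991]
1.4071237890281527
t 3.9 pos [ 0.5712 -0.2656  0.1399] ori [-1.8e+02  2.0e-02  8.2e-01] F [ 1.36 -0.09  0.64] w 0.0922
shift mm [ 0.8 -1.6 89.9] rot [-0.     0.    -0.003]
```

Call:
move_arm --plan '[{"dx": 1, "dy": -2, "dz": 45, "ax": 0, "ay": 0, "az": -0.01}, {"dx": 1, "dy": -2, "dz": 85, "ax": 0, "ay": 0, "az": -0.01}, {"dx": 1, "dy": -2, "dz": 110, "ax": 0, "ay": 0, "az": -0.01}, {"dx": 1, "dy": -2, "dz": 125, "ax": 0, "ay": 0, "az": -0.01}, {"dx": 1, "dy": -2, "dz": 134, "ax": 0, "ay": 0, "az": -0.01}, {"dx": 1, "dy": -2, "dz": 136, "ax": 0, "ay": 0, "az": -0.01}, {"dx": 1, "dy": -2, "dz": 136, "ax": 0, "ay": 0, "az": -0.01}]'

```text
t: 4.6
eef_pos: [0.5734, -0.2638, 0.0048]
orientation: [180.0, -0.1, 1.4]
ft_force: [0.5, 1.0, -0.3]
grip_width: 0.092
```

```bash
python3 -c "
from h import *
target(.5725,-.2634,.004,1.4)"
```

```text
t 4.6 pos [ 0.5734 -0.2638  0.0048] ori [ 1.7997e+02 -8.0000e-02  1.3700e+00] F [ 0.5   0.97 -0.29] w 0.092
shift mm [-0.9 -0.4  0.8] rot [ 0.001 -0.001 -0.001]
```

Call:
move_arm --plan '[{"dx": 0, "dy": 0, "dz": 1, "ax": 0, "ay": 0, "az": 0}, {"dx": 0, "dy": 0, "dz": 1, "ax": 0, "ay": 0, "az": 0}, {"dx": 0, "dy": 0, "dz": 1, "ax": 0, "ay": 0, "az": 0}, {"dx": 0, "dy": 0, "dz": 1, "ax": 0, "ay": 0, "az": 0}, {"dx": 0, "dy": 0, "dz": 1, "ax": 0, "ay": 0, "az": 0}, {"dx": 0, "dy": 0, "dz": 1, "ax": 0, "ay": 0, "az": 0}, {"dx": 0, "dy": 0, "dz": 1, "ax": 0, "ay": 0, "az": 0}]' --gripper 1 --squeeze 50

```text
t: 5.3
eef_pos: [0.5728, -0.2633, 0.0031]
orientation: [-180.0, -0.0, 1.4]
ft_force: [-0.5, 0.7, 1.5]
grip_width: 0.0496
```

```bash
python3 -c "
from h import *
for i in range(3): target(.5725,-.2634,.004,1.4)"
```

```text
t 5.3 pos [ 0.5728 -0.2633  0.0031] ori [-1.7999e+02 -1.0000e-02  1.3500e+00] F [-0.48  0.68  1.47] w 0.0496
shift mm [-0.3  0.1 -0.9] rot [-0.    -0.    -0.001]
t 5.3 pos [ 0.5728 -0.2633  0.0031] ori [-1.7999e+02 -1.0000e-02  1.3500e+00] F [-0.48  0.68  1.47] w 0.0496
shift mm [-0.3  0.1 -0.9] rot [-0.    -0.    -0.001]
t 5.3 pos [ 0.5728 -0.2633  0.0031] ori [-1.7999e+02 -1.0000e-02  1.3500e+00] F [-0.48  0.68  1.47] w 0.0496
shift mm [-0.3  0.1 -0.9] rot [-0.    -0.    -0.001]
```

The stone is gripped at a width of 49.6 mm. Next I'll lift it and work out the insertion poses.

Call:
move_arm --plan '[{"dx": 0, "dy": 0, "dz": -20, "ax": 0, "ay": 0, "az": 0}, {"dx": 0, "dy": 0, "dz": -60, "ax": 0, "ay": 0, "az": 0}, {"dx": 0, "dy": 0, "dz": -100, "ax": 0, "ay": 0, "az": 0}, {"dx": 0, "dy": 0, "dz": -130, "ax": 0, "ay": 0, "az": 0}, {"dx": 0, "dy": 0, "dz": -130, "ax": 0, "ay": 0, "az": 0}]'

```text
t: 5.8
eef_pos: [0.5749, -0.265, 0.1378]
orientation: [179.8, -0.4, 1.3]
ft_force: [0.2, -0.5, -5.2]
grip_width: 0.0497
```

```bash
cat >> h.py <<'E'
HX,HY,HYAW=.5238,.1489,88.3; QZ=.0035
def hold(hx,z,th,hy=0,verbose=True):
    """lead bottom corner at holder x=hx (mm), z mm above bed, tilt th deg (tail raised)."""
    o=get_obs();p0=np.array(o["eef_pos"]);R0=R.from_euler('xyz',o["orientation"],degrees=True)
    y=np.radians(HYAW);ex=np.array([np.cos(y),np.sin(y),0]);ey=np.array([-np.sin(y),np.cos(y),0])
    R1=R.from_euler('xyz',[180,0,HYAW],degrees=True)*R.from_rotvec([0,-np.radians(th),0])
    C=np.array([HX,HY,.03])+ex*hx/1000+ey*hy/1000+np.array([0,0,z/1000])
    T=C-R1.apply([.075,0,QZ])
    d=R0.inv().apply(T-p0)*1000;a=(R0.inv()*R1).as_rotvec()
    print("->hx%g z%g th%g"%(hx,z,th),"shift",d.round(1),"rot",a.round(4))
def where():
    o=get_obs();p0=np.array(o["eef_pos"]);R0=R.from_euler('xyz',o["orientation"],degrees=True)
    y=np.radians(HYAW);ex=np.array([np.cos(y),np.sin(y),0]);ey=np.array([-np.sin(y),np.cos(y),0])
    f=lambda q:(lambda d:np.array([d@ex,d@ey,d[2]])*1000)(p0+R0.apply(q)-np.array([HX,HY,.03]))
    th=np.degrees(np.arcsin(-R0.apply([1,0,0])[2]))
    F=np.array(o["ft_force"])
    print("t",round(o["t"],2),"leadbot",f([.075,0,QZ]).round(2),"leadtop",f([.075,0,QZ-.025]).round(2),"tailbot",f([-.075,0,QZ]).round(2),"th",th.round(2),"yaw",o["orientation"][2].round(2),
     "F hx,hy,z",np.round([F@ex,F@ey,F[2]],1),"T",np.round(o["ft_torque"],2),"w",round(o["grip_width"],4))
E
python3 -c "
from h import *
where();hold(45,80,8);hold(45,60,0)"
```

```text
t 5.8 leadbot [-408.28 -138.26  104.91] leadtop [-408.21 -138.07  129.91] tailbot [-416.22   11.53  103.79] th -0.43 yaw 1.34 F hx,hy,z [-0.5 -0.2 -5.2] T [-0.04  0.09 -0.01] w 0.0497
->hx45 z80 th8 shift [ -43.  -386.3   12.5] rot [-0.098  -0.1155 -1.5158]
->hx45 z60 th0 shift [ -43.3 -385.2   42.9] rot [ 0.008  -0.0038 -1.5178]
```

Call:
move_arm --plan '[{"dx": -43, "dy": -386, "dz": 10, "ax": -0.098, "ay": -0.1155, "az": -1.516}, {"dx": -43, "dy": -386, "dz": 10, "ax": -0.098, "ay": -0.1155, "az": -1.516}, {"dx": -43, "dy": -386, "dz": 10, "ax": -0.098, "ay": -0.1155, "az": -1.516}, {"dx": -43, "dy": -386, "dz": 10, "ax": -0.098, "ay": -0.1155, "az": -1.516}, {"dx": -43, "dy": -386, "dz": 10, "ax": -0.098, "ay": -0.1155, "az": -1.516}, {"dx": -43, "dy": -386, "dz": 10, "ax": -0.098, "ay": -0.1155, "az": -1.516}, {"dx": -43, "dy": -386, "dz": 10, "ax": -0.098, "ay": -0.1155, "az": -1.516}, {"dx": -43, "dy": -386, "dz": 10, "ax": -0.098, "ay": -0.1155, "az": -1.516}, {"dx": -43, "dy": -386, "dz": 10, "ax": -0.098, "ay": -0.1155, "az": -1.516}, {"dx": -43, "dy": -386, "dz": 10, "ax": -0.098, "ay": -0.1155, "az": -1.516}, {"dx": -43, "dy": -386, "dz": 10, "ax": -0.098, "ay": -0.1155, "az": -1.516}, {"dx": -43, "dy": -386, "dz": 10, "ax": -0.098, "ay": -0.1155, "az": -1.516}]'

```text
t: 7.0
eef_pos: [0.5197, 0.121, 0.1221]
orientation: [-179.5, 7.9, 88.2]
ft_force: [0.5, -0.2, -5.0]
grip_width: 0.0495
```

Call:
move_arm --plan '[{"dx": 0, "dy": 0, "dz": 0, "ax": 0, "ay": 0, "az": 0}, {"dx": 0, "dy": 0, "dz": 0, "ax": 0, "ay": 0, "az": 0}]'

```text
t: 7.2
eef_pos: [0.5206, 0.1209, 0.1228]
orientation: [-179.6, 7.9, 88.2]
ft_force: [0.1, 0.5, -5.5]
grip_width: 0.0495
```

Run:
```python
from h import *
where();hold(45,80,8);hold(45,20,8);hold(45,4,8)
where()
im=snapshot("wrist");cv2.imwrite("pics/w4.png",im);b=snapshot("scene");cv2.imwrite("pics/s4.png",cv2.resize(b[130:290,320:490],None,fx=3.4,fy=3.4,interpolation=cv2.INTER_CUBIC))
b=snapshot("side");cv2.imwrite("pics/d4.png",cv2.resize(b[120:280,220:380],None,fx=3.4,fy=3.4,interpolation=cv2.INTER_CUBIC))
where()
```

```text
t 7.2 leadbot [45.72  2.35 79.03] leadtop [ 49.14   2.15 103.8 ] tailbot [-102.87    2.48   99.57] th 7.87 yaw 88.25 F hx,hy,z [ 0.5 -0.1 -5.5] T [0.22 0.   0.02] w 0.0495
->hx45 z80 th8 shift [-0.8  2.4 -1. ] rot [-0.0079 -0.0023 -0.0009]
->hx45 z20 th8 shift [ 7.4  2.8 58.4] rot [-0.0079 -0.0023 -0.0009]
->hx45 z4 th8 shift [ 9.6  3.  74.2] rot [-0.0079 -0.0023 -0.0009]
t 7.2 leadbot [45.72  2.35 79.03] leadtop [ 49.14   2.15 103.8 ] tailbot [-102.87    2.48   99.57] th 7.87 yaw 88.25 F hx,hy,z [ 0.5 -0.1 -5.5] T [0.22 0.   0.02] w 0.0495
t 7.35 leadbot [46.08  2.37 79.21] leadtop [ 49.5    2.18 103.98] tailbot [-102.51    2.3    99.72] th 7.86 yaw 88.33 F hx,hy,z [-0.2  0.6 -5.5] T [ 0.2   0.05 -0.01] w 0.0499
```

View pics/w4.png

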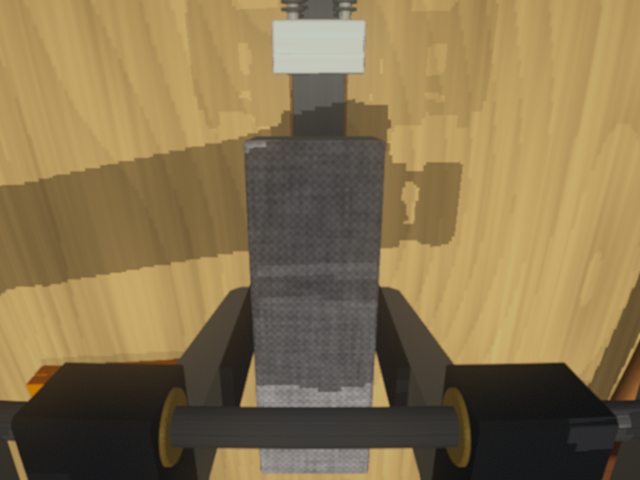

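View pics/d4.png

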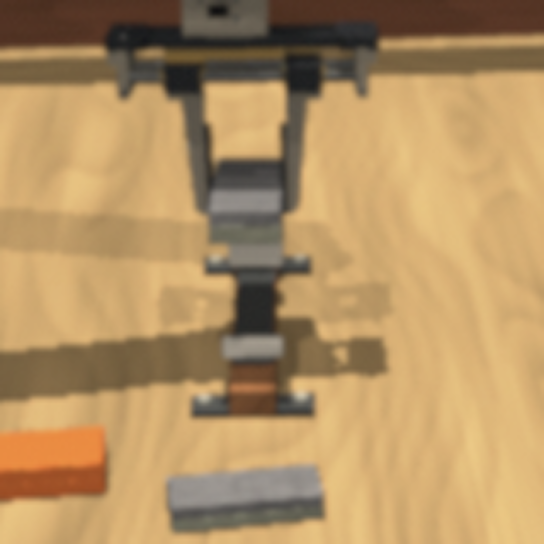

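Run:
```python
from h import *
o=get_obs();c=cam("wrist");p0=np.array(o["eef_pos"]);R0=R.from_euler('xyz',o["orientation"],degrees=True)
for a in(.075,-.075):
    for b in(-.025,.025):
        print(a,b,proj(c,p0+R0.apply([a,b,QZ-.025])).round(1))
```

```text
0.075 -0.025 [[242.5 137.6]]
0.075 0.025 [[385.5 137.7]]
-0.075 -0.025 [[259.7 472.1]]
-0.075 0.025 [[367.7 472.2]]
```

The projected stone corners match the image, so the stone sits centred and square in the grip. Now lowering over the bed.

Call:
move_arm --plan '[{"dx": 3, "dy": 2.5, "dz": 25, "ax": -0.008, "ay": 0, "az": -0.001}, {"dx": 6, "dy": 2.8, "dz": 50, "ax": -0.008, "ay": 0, "az": -0.001}, {"dx": 8, "dy": 2.9, "dz": 64, "ax": -0.008, "ay": 0, "az": -0.001}, {"dx": 9, "dy": 3, "dz": 71, "ax": -0.008, "ay": 0, "az": -0.001}, {"dx": 9.6, "dy": 3, "dz": 74, "ax": -0.008, "ay": 0, "az": -0.001}, {"dx": 9.6, "dy": 3, "dz": 74, "ax": -0.008, "ay": 0, "az": -0.001}, {"dx": 9.6, "dy": 3, "dz": 74, "ax": -0.008, "ay": 0, "az": -0.001}]'

```text
t: 8.05
eef_pos: [0.5237, 0.1211, 0.0491]
orientation: [179.9, 7.8, 88.4]
ft_force: [1.1, 0.6, -4.5]
grip_width: 0.0496
```

Run:
```python
from h import *
where();hold(45,1,8);hold(45,0,8)
```

```text
t 8.05 leadbot [45.99 -0.57  5.43] leadtop [49.39 -0.52 30.2 ] tailbot [-102.61   -0.94   25.84] th 7.82 yaw 88.45 F hx,hy,z [ 0.6 -1.1 -4.5] T [ 0.26  0.03 -0.02] w 0.0496
->hx45 z1 th8 shift [-0.4 -0.8  4.3] rot [ 0.0019 -0.0032  0.0025]
->hx45 z0 th8 shift [-0.2 -0.8  5.3] rot [ 0.0019 -0.0032  0.0025]
```

Call:
move_arm --plan '[{"dx": 0, "dy": -0.8, "dz": 2.5, "ax": 0, "ay": -0.003, "az": 0.002}, {"dx": 0, "dy": -0.8, "dz": 4, "ax": 0, "ay": -0.003, "az": 0.002}, {"dx": 0, "dy": -0.8, "dz": 4, "ax": 0, "ay": -0.003, "az": 0.002}]'

```text
t: 8.35
eef_pos: [0.5221, 0.1204, 0.0444]
orientation: [180.0, 8.0, 88.3]
ft_force: [-0.2, 0.8, -5.3]
grip_width: 0.0496
```

```bash
python3 -c "
from h import *
where()"
```

```text
t 8.35 leadbot [45.22  0.91  0.44] leadtop [48.71  0.92 25.2 ] tailbot [-103.32    0.78   21.38] th 8.03 yaw 88.35 F hx,hy,z [ 0.8  0.2 -5.3] T [0.26 0.09 0.05] w 0.0496
```

Call:
move_arm --plan '[{"dx": 0, "dy": 0, "dz": 0.5, "ax": 0, "ay": 0, "az": 0}, {"dx": 0, "dy": 0, "dz": 0.5, "ax": 0, "ay": 0, "az": 0}]'

```text
t: 8.55
eef_pos: [0.5223, 0.1202, 0.0439]
orientation: [180.0, 8.0, 88.3]
ft_force: [0.3, 1.1, -6.2]
grip_width: 0.0497
```

```bash
python3 -c "
from h import *
where()"
```

```text
t 8.55 leadbot [ 4.507e+01  7.400e-01 -2.000e-02] leadtop [48.56  0.75 24.74] tailbot [-103.46    0.63   20.92] th 8.02 yaw 88.34 F hx,hy,z [ 1.1 -0.3 -6.2] T [ 0.28  0.02 -0.06] w 0.0497
```

Call:
move_arm --plan '[{"dx": 0, "dy": 0, "dz": 0.7, "ax": 0, "ay": 0, "az": 0}, {"dx": 0, "dy": 0, "dz": 0.7, "ax": 0, "ay": 0, "az": 0}, {"dx": 0, "dy": 0, "dz": 0.7, "ax": 0, "ay": 0, "az": 0}]'

```text
t: 8.85
eef_pos: [0.5223, 0.1202, 0.0432]
orientation: [180.0, 8.0, 88.3]
ft_force: [-0.4, 0.2, -5.2]
grip_width: 0.0492
```

```bash
python3 -c "
from h import *
where()"
```

```text
t 8.85 leadbot [45.    0.69 -0.72] leadtop [48.49  0.71 24.03] tailbot [-103.53    0.59   20.22] th 8.02 yaw 88.34 F hx,hy,z [ 0.2  0.4 -5.2] T [0.32 0.08 0.  ] w 0.0492
```

Call:
move_arm --plan '[{"dx": 0, "dy": 0, "dz": 0.7, "ax": 0, "ay": 0, "az": 0}, {"dx": 0, "dy": 0, "dz": 0.7, "ax": 0, "ay": 0, "az": 0}, {"dx": 0, "dy": 0, "dz": 0.7, "ax": 0, "ay": 0, "az": 0}]'

```text
t: 9.15
eef_pos: [0.5224, 0.12, 0.0428]
orientation: [180.0, 8.0, 88.3]
ft_force: [-1.3, -0.0, -0.6]
grip_width: 0.0499
```

```bash
python3 -c "
from h import *
where()"
```

```text
t 9.15 leadbot [44.9   0.59 -1.14] leadtop [48.39  0.62 23.61] tailbot [-103.64    0.51   19.77] th 8.01 yaw 88.33 F hx,hy,z [-0.1  1.3 -0.6] T [0.27 0.32 0.04] w 0.0499
```

Bed contact felt: Fz rose by about 4.6 N. I'll set that as the height reference, back off 0.8 mm and slide in under the nose.

```bash
sed -i 's/QZ=.0035/QZ=.0025/' h.py; python3 -c "
from h import *
where();hold(45,.8,8);hold(56,.8,8);hold(66,.8,8)"
```

```text
t 9.15 leadbot [45.04  0.59 -0.15] leadtop [48.52  0.62 24.6 ] tailbot [-103.5     0.51   20.76] th 8.01 yaw 88.33 F hx,hy,z [-0.1  1.3 -0.6] T [0.27 0.32 0.04] w 0.0499
->hx45 z0.8 th8 shift [-0.2  0.6 -0.9] rot [0.0009 0.0002 0.0006]
->hx56 z0.8 th8 shift [10.7  0.6 -2.5] rot [0.0009 0.0002 0.0006]
->hx66 z0.8 th8 shift [20.6  0.6 -3.8] rot [0.0009 0.0002 0.0006]
```

Call:
move_arm --plan '[{"dx": 0, "dy": 0.5, "dz": -1.1, "ax": 0, "ay": 0, "az": 0}, {"dx": 5, "dy": 0.5, "dz": -1.8, "ax": 0, "ay": 0, "az": 0}, {"dx": 10.7, "dy": 0.6, "dz": -2.6, "ax": 0, "ay": 0, "az": 0}, {"dx": 16, "dy": 0.6, "dz": -3.3, "ax": 0, "ay": 0, "az": 0}, {"dx": 20, "dy": 0.6, "dz": -3.9, "ax": 0, "ay": 0, "az": 0}, {"dx": 20, "dy": 0.6, "dz": -3.9, "ax": 0, "ay": 0, "az": 0}, {"dx": 20, "dy": 0.6, "dz": -3.9, "ax": 0, "ay": 0, "az": 0}]'

```text
t: 9.85
eef_pos: [0.5233, 0.1404, 0.0435]
orientation: [180.0, 8.0, 88.4]
ft_force: [0.0, 0.3, -6.1]
grip_width: 0.0495
```

```bash
python3 -c "
from h import *
where();hold(68,.8,8);hold(70,.8,8)"
```

```text
t 9.85 leadbot [65.42  0.31  0.52] leadtop [68.91  0.32 25.27] tailbot [-83.11   0.15  21.5 ] th 8.04 yaw 88.36 F hx,hy,z [ 0.3 -0.  -6.1] T [0.23 0.09 0.01] w 0.0495
->hx68 z0.8 th8 shift [ 2.5  0.2 -0.6] rot [0.0005 0.0007 0.0011]
->hx70 z0.8 th8 shift [ 4.5  0.2 -0.9] rot [0.0005 0.0007 0.0011]
```

Call:
move_arm --plan '[{"dx": 1, "dy": 0.2, "dz": -0.3, "ax": 0, "ay": 0, "az": 0}, {"dx": 2, "dy": 0.2, "dz": -0.5, "ax": 0, "ay": 0, "az": 0}, {"dx": 2, "dy": 0.2, "dz": -0.5, "ax": 0, "ay": 0, "az": 0}]'

```text
t: 10.15
eef_pos: [0.5237, 0.1425, 0.0438]
orientation: [180.0, 8.0, 88.3]
ft_force: [-0.1, 0.2, -5.2]
grip_width: 0.0497
```

```bash
python3 -c "
from h import *
where()"
```

```text
t 10.15 leadbot [67.47 -0.07  0.88] leadtop [ 7.096e+01 -5.000e-02  2.563e+01] tailbot [-81.06  -0.15  21.81] th 8.02 yaw 88.33 F hx,hy,z [ 0.2  0.1 -5.2] T [0.29 0.11 0.03] w 0.0497
```

Call:
move_arm --plan '[{"dx": 0.7, "dy": 0, "dz": -0.1, "ax": 0, "ay": 0, "az": 0}, {"dx": 1.5, "dy": 0, "dz": -0.2, "ax": 0, "ay": 0, "az": 0}, {"dx": 1.5, "dy": 0, "dz": -0.2, "ax": 0, "ay": 0, "az": 0}]'

```text
t: 10.45
eef_pos: [0.5237, 0.1441, 0.0438]
orientation: [180.0, 8.0, 88.3]
ft_force: [-0.8, 0.1, -5.8]
grip_width: 0.0495
```

```bash
python3 -c "
from h import *
where()"
```

```text
t 10.45 leadbot [6.91e+01 1.00e-02 8.10e-01] leadtop [7.259e+01 3.000e-02 2.557e+01] tailbot [-79.43  -0.12  21.74] th 8.02 yaw 88.35 F hx,hy,z [ 0.   0.8 -5.8] T [0.22 0.07 0.  ] w 0.0495
```

Call:
move_arm --plan '[{"dx": 0.7, "dy": 0, "dz": -0.1, "ax": 0, "ay": 0, "az": 0}, {"dx": 1.5, "dy": 0, "dz": -0.2, "ax": 0, "ay": 0, "az": 0}, {"dx": 1.5, "dy": 0, "dz": -0.2, "ax": 0, "ay": 0, "az": 0}]'

```text
t: 10.75
eef_pos: [0.5237, 0.1456, 0.0437]
orientation: [180.0, 8.0, 88.4]
ft_force: [-0.9, 0.1, -4.9]
grip_width: 0.0498
```

```bash
python3 -c "
from h import *
where()"
```

```text
t 10.75 leadbot [7.064e+01 4.000e-02 8.000e-01] leadtop [7.413e+01 5.000e-02 2.556e+01] tailbot [-77.89  -0.1   21.74] th 8.02 yaw 88.35 F hx,hy,z [ 0.1  0.9 -4.9] T [0.26 0.02 0.04] w 0.0498
```

Call:
move_arm --plan '[{"dx": 0.5, "dy": 0, "dz": -0.1, "ax": 0, "ay": 0, "az": 0}, {"dx": 1, "dy": 0, "dz": -0.2, "ax": 0, "ay": 0, "az": 0}, {"dx": 1, "dy": 0, "dz": -0.2, "ax": 0, "ay": 0, "az": 0}]'

```text
t: 11.05
eef_pos: [0.5238, 0.1465, 0.0438]
orientation: [180.0, 8.0, 88.3]
ft_force: [-0.9, 0.3, -5.2]
grip_width: 0.0499
```

```bash
python3 -c "
from h import *
where()"
```

```text
t 11.05 leadbot [7.157e+01 2.000e-02 8.600e-01] leadtop [7.506e+01 3.000e-02 2.561e+01] tailbot [-76.97  -0.11  21.8 ] th 8.02 yaw 88.35 F hx,hy,z [ 0.3  0.9 -5.2] T [0.32 0.06 0.03] w 0.0499
```

Call:
move_arm --plan '[{"dx": 0.5, "dy": 0, "dz": -0.1, "ax": 0, "ay": 0, "az": 0}, {"dx": 1, "dy": 0, "dz": -0.2, "ax": 0, "ay": 0, "az": 0}, {"dx": 1, "dy": 0, "dz": -0.2, "ax": 0, "ay": 0, "az": 0}]'

```text
t: 11.35
eef_pos: [0.5237, 0.1469, 0.0438]
orientation: [180.0, 8.1, 88.3]
ft_force: [-0.6, -1.0, -5.2]
grip_width: 0.0493
```

```bash
python3 -c "
from h import *
where()"
```

```text
t 11.35 leadbot [7.192e+01 5.000e-02 8.400e-01] leadtop [7.543e+01 5.000e-02 2.560e+01] tailbot [-7.659e+01 -1.000e-02  2.189e+01] th 8.07 yaw 88.32 F hx,hy,z [-1.   0.6 -5.2] T [-0.13  0.07 -0.03] w 0.0493
```

Call:
move_arm --plan '[{"dx": 0.5, "dy": 0, "dz": -0.1, "ax": 0, "ay": 0, "az": 0}, {"dx": 1, "dy": 0, "dz": -0.2, "ax": 0, "ay": 0, "az": 0}, {"dx": 1, "dy": 0, "dz": -0.2, "ax": 0, "ay": 0, "az": 0}]'

```text
t: 11.65
eef_pos: [0.5237, 0.147, 0.0439]
orientation: [-180.0, 8.1, 88.3]
ft_force: [0.3, -5.4, -4.3]
grip_width: 0.0497
```

```bash
python3 -c "
from h import *
where()"
```

```text
t 11.65 leadbot [7.204e+01 3.000e-02 8.200e-01] leadtop [7.557e+01 3.000e-02 2.557e+01] tailbot [-7.646e+01  6.000e-02  2.201e+01] th 8.12 yaw 88.29 F hx,hy,z [-5.4 -0.4 -4.3] T [-0.84  0.07  0.02] w 0.0497
```

Jaw contact felt at leadtop hx = 75.5, so the rail offset is +8.5 mm. I'll push gradually, watching the measured position because the arm yields under load.

Call:
move_arm --plan '[{"dx": 1, "dy": 0, "dz": -0.1, "ax": 0, "ay": 0, "az": 0}, {"dx": 2, "dy": 0, "dz": -0.3, "ax": 0, "ay": 0, "az": 0}, {"dx": 3, "dy": 0, "dz": -0.4, "ax": 0, "ay": 0, "az": 0}, {"dx": 4, "dy": 0, "dz": -0.6, "ax": 0, "ay": 0, "az": 0}, {"dx": 5, "dy": 0, "dz": -0.7, "ax": 0, "ay": 0, "az": 0}, {"dx": 5, "dy": 0, "dz": -0.7, "ax": 0, "ay": 0, "az": 0}]'

```text
t: 12.25
eef_pos: [0.5237, 0.1502, 0.0439]
orientation: [-180.0, 8.2, 88.2]
ft_force: [-0.8, -9.0, -3.8]
grip_width: 0.0494
```

```bash
python3 -c "
from h import *
where()"
```

```text
t 12.25 leadbot [7.519e+01 2.000e-02 7.000e-01] leadtop [78.77  0.   25.44] tailbot [-73.26   0.21  22.2 ] th 8.24 yaw 88.23 F hx,hy,z [-9.   0.5 -3.8] T [-1.62  0.15  0.01] w 0.0494
```

Call:
move_arm --plan '[{"dx": 1, "dy": 0, "dz": -0.1, "ax": 0, "ay": 0, "az": 0}, {"dx": 2, "dy": 0, "dz": -0.3, "ax": 0, "ay": 0, "az": 0}, {"dx": 3, "dy": 0, "dz": -0.4, "ax": 0, "ay": 0, "az": 0}, {"dx": 4, "dy": 0, "dz": -0.6, "ax": 0, "ay": 0, "az": 0}, {"dx": 5, "dy": 0, "dz": -0.7, "ax": 0, "ay": 0, "az": 0}, {"dx": 6, "dy": 0, "dz": -0.8, "ax": 0, "ay": 0, "az": 0}, {"dx": 6, "dy": 0, "dz": -0.8, "ax": 0, "ay": 0, "az": 0}]'

```text
t: 12.95
eef_pos: [0.5238, 0.1544, 0.0439]
orientation: [-179.9, 8.4, 88.2]
ft_force: [-0.0, -12.6, -1.8]
grip_width: 0.0496
```

```bash
python3 -c "
from h import *
where()"
```

```text
t 12.95 leadbot [7.937e+01 4.000e-02 5.500e-01] leadtop [83.   -0.   25.28] tailbot [-69.04   0.38  22.37] th 8.36 yaw 88.17 F hx,hy,z [-12.6  -0.3  -1.8] T [-2.43  0.14  0.01] w 0.0496
```

Call:
move_arm --plan '[{"dx": 1, "dy": 0, "dz": -0.2, "ax": 0, "ay": 0, "az": 0}, {"dx": 2, "dy": 0, "dz": -0.4, "ax": 0, "ay": 0, "az": 0}, {"dx": 3, "dy": 0, "dz": -0.6, "ax": 0, "ay": 0, "az": 0}, {"dx": 4, "dy": 0, "dz": -0.7, "ax": 0, "ay": 0, "az": 0}, {"dx": 5, "dy": 0, "dz": -0.9, "ax": 0, "ay": 0, "az": 0}, {"dx": 5.5, "dy": 0, "dz": -1, "ax": 0, "ay": 0, "az": 0}, {"dx": 5.5, "dy": 0, "dz": -1, "ax": 0, "ay": 0, "az": 0}, {"dx": 5.5, "dy": 0, "dz": -1, "ax": 0, "ay": 0, "az": 0}]'

```text
t: 13.75
eef_pos: [0.5238, 0.1582, 0.0441]
orientation: [-179.9, 8.5, 88.1]
ft_force: [-0.1, -15.7, -2.2]
grip_width: 0.0495
```

```bash
python3 -c "
from h import *
where()
b=snapshot('scene');cv2.imwrite('pics/s5.png',cv2.resize(b[130:290,320:490],None,fx=3.4,fy=3.4,interpolation=cv2.INTER_CUBIC))
cv2.imwrite('pics/w5.png',snapshot('wrist'))
where()"
```

```text
t 13.75 leadbot [8.309e+01 5.000e-02 5.600e-01] leadtop [ 8.678e+01 -1.000e-02  2.528e+01] tailbot [-65.27   0.55  22.68] th 8.48 yaw 88.11 F hx,hy,z [-15.7  -0.3  -2.2] T [-3.18  0.12  0.01] w 0.0495
t 13.85 leadbot [8.304e+01 8.000e-02 5.300e-01] leadtop [8.672e+01 1.000e-02 2.526e+01] tailbot [-65.32   0.58  22.66] th 8.49 yaw 88.11 F hx,hy,z [-15.    0.3  -1.4] T [-3.2   0.16  0.05] w 0.0497
```

View pics/w5.png

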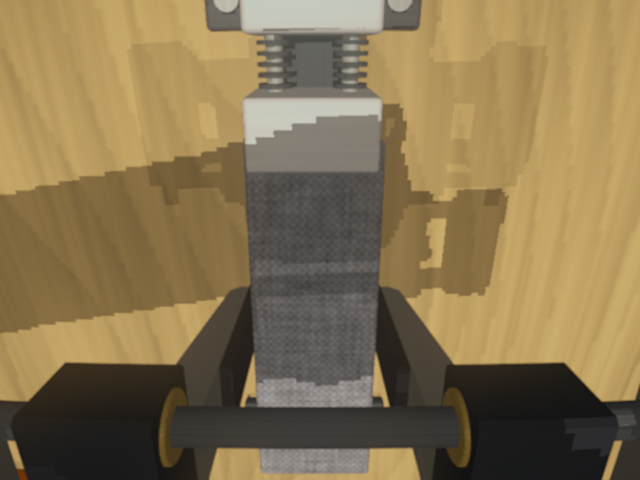

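View pics/s5.png

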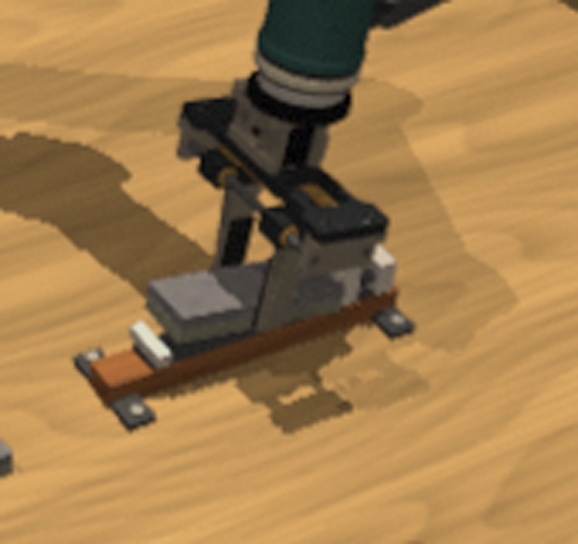

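The picture shows the lead end under the nose and the tail clear above the stop, with no slip in the grip (tail edge still at row 472). Jaw is at about 11.2 mm. I'll push about 1 mm more, then rotate the tail down.

```bash
python3 -c "
from h import *
hold(84.1,.5,8.5)
for t in (7,5.5,4,3,2,1,0): hold(87.8-25*np.sin(np.radians(t)),.4,t)
"
```

```text
->hx84.1 z0.5 th8.5 shift [ 1.1  0.3 -0.1] rot [-0.0026 -0.0003 -0.0033]
->hx84.7533 z0.4 th7 shift [1.7 0.3 1.8] rot [-0.0025  0.0259 -0.0034]
->hx85.4039 z0.4 th5.5 shift [2.3 0.3 3.7] rot [-0.0025  0.0521 -0.0034]
->hx86.0561 z0.4 th4 shift [3.  0.3 5.6] rot [-0.0024  0.0783 -0.0034]
->hx86.4916 z0.4 th3 shift [3.5 0.3 6.8] rot [-0.0024  0.0957 -0.0034]
->hx86.9275 z0.4 th2 shift [4.1 0.3 8. ] rot [-0.0024  0.1132 -0.0035]
->hx87.3637 z0.4 th1 shift [4.6 0.3 9.3] rot [-0.0023  0.1306 -0.0035]
->hx87.8 z0.4 th0 shift [ 5.2  0.3 10.5] rot [-0.0023  0.1481 -0.0035]
```

Call:
move_arm --plan '[{"dx": 0.7, "dy": 0, "dz": -0.1, "ax": 0, "ay": 0, "az": 0}, {"dx": 1.3, "dy": 0.2, "dz": -0.1, "ax": 0, "ay": 0, "az": 0}, {"dx": 1.5, "dy": 0.2, "dz": 0.9, "ax": 0, "ay": 0.013, "az": 0}, {"dx": 1.8, "dy": 0.2, "dz": 1.8, "ax": 0, "ay": 0.026, "az": -0.002}, {"dx": 1.9, "dy": 0.2, "dz": 1.8, "ax": 0, "ay": 0.026, "az": -0.002}]'

```text
t: 14.35
eef_pos: [0.5239, 0.1589, 0.042]
orientation: [-179.8, 7.0, 88.2]
ft_force: [-1.3, -16.5, -1.0]
grip_width: 0.0495
```

```bash
python3 -c "
from h import *
where()
for t in (5.5,4,3,2,1,0): hold(87.8-25*np.sin(np.radians(t)),.4,t)
"
```

```text
t 14.35 leadbot [8.416e+01 3.000e-02 3.500e-01] leadtop [ 8.721e+01 -5.000e-02  2.517e+01] tailbot [-64.72   0.37  18.63] th 7.0 yaw 88.17 F hx,hy,z [-16.5   0.8  -1. ] T [-3.46  0.25  0.08] w 0.0495
->hx85.4039 z0.4 th5.5 shift [1.2 0.2 1.8] rot [-0.0029  0.0262 -0.0023]
->hx86.0561 z0.4 th4 shift [1.8 0.2 3.7] rot [-0.0029  0.0524 -0.0024]
->hx86.4916 z0.4 th3 shift [2.3 0.2 4.9] rot [-0.0029  0.0698 -0.0024]
->hx86.9275 z0.4 th2 shift [2.8 0.2 6.2] rot [-0.0028  0.0873 -0.0024]
->hx87.3637 z0.4 th1 shift [3.3 0.2 7.4] rot [-0.0028  0.1047 -0.0025]
->hx87.8 z0.4 th0 shift [3.9 0.2 8.7] rot [-0.0028  0.1222 -0.0025]
```

Call:
move_arm --plan '[{"dx": 0.8, "dy": 0, "dz": 0, "ax": 0, "ay": 0, "az": 0}, {"dx": 1.2, "dy": 0.1, "dz": 0.9, "ax": 0, "ay": 0.013, "az": -0.001}, {"dx": 1.5, "dy": 0.2, "dz": 1.8, "ax": 0, "ay": 0.026, "az": -0.002}, {"dx": 1.8, "dy": 0.2, "dz": 2.7, "ax": 0, "ay": 0.039, "az": -0.002}, {"dx": 2, "dy": 0.2, "dz": 3.4, "ax": 0, "ay": 0.048, "az": -0.002}, {"dx": 2, "dy": 0.2, "dz": 3.4, "ax": 0, "ay": 0.048, "az": -0.002}]'

```text
t: 14.95
eef_pos: [0.5241, 0.1604, 0.0382]
orientation: [-179.8, 4.2, 88.3]
ft_force: [-1.7, -16.6, -0.8]
grip_width: 0.0493
```

```bash
python3 -c "
from h import *
where()
for t in (4,3,2,1,0): hold(87.8-25*np.sin(np.radians(t)),.4,t)
"
```

```text
t 14.95 leadbot [8.613e+01 3.000e-02 1.800e-01] leadtop [ 8.799e+01 -4.000e-02  2.511e+01] tailbot [-63.45   0.1   11.29] th 4.25 yaw 88.27 F hx,hy,z [-16.7   1.2  -0.8] T [-3.58  0.31  0.01] w 0.0493
->hx86.0561 z0.4 th4 shift [-0.1  0.1  0.1] rot [-0.003   0.0043 -0.0005]
->hx86.4916 z0.4 th3 shift [0.3 0.1 1.4] rot [-0.003   0.0218 -0.0005]
->hx86.9275 z0.4 th2 shift [0.7 0.1 2.7] rot [-0.003   0.0392 -0.0005]
->hx87.3637 z0.4 th1 shift [1.2 0.1 3.9] rot [-0.003   0.0567 -0.0005]
->hx87.8 z0.4 th0 shift [1.7 0.1 5.2] rot [-0.003   0.0741 -0.0006]
```

Call:
move_arm --plan '[{"dx": 0, "dy": 0, "dz": 0.7, "ax": 0, "ay": 0.012, "az": 0}, {"dx": 0.2, "dy": 0, "dz": 1.5, "ax": 0, "ay": 0.023, "az": 0}, {"dx": 0.4, "dy": 0, "dz": 2.4, "ax": 0, "ay": 0.036, "az": 0}, {"dx": 0.7, "dy": 0, "dz": 3.3, "ax": 0, "ay": 0.048, "az": 0}, {"dx": 0.9, "dy": 0, "dz": 4, "ax": 0, "ay": 0.057, "az": 0}, {"dx": 0.9, "dy": 0, "dz": 4, "ax": 0, "ay": 0.057, "az": 0}]'

```text
t: 15.55
eef_pos: [0.5242, 0.1612, 0.034]
orientation: [-179.8, 1.0, 88.3]
ft_force: [-2.1, -17.3, -0.6]
grip_width: 0.05
```

```bash
python3 -c "
from h import *
where()
for t in (1,0): hold(87.5-25*np.sin(np.radians(t)),.2,t)
"
```

```text
t 15.55 leadbot [ 8.727e+01 -2.000e-02  2.000e-01] leadtop [87.69 -0.09 25.2 ] tailbot [-6.271e+01  5.000e-02  2.710e+00] th 0.96 yaw 88.27 F hx,hy,z [-17.4   1.6  -0.6] T [-3.57  0.4   0.07] w 0.05
->hx87.0637 z0.2 th1 shift [-0.2  0.  -0. ] rot [-0.0027 -0.0007 -0.0005]
->hx87.5 z0.2 th0 shift [0.2 0.  1.3] rot [-0.0027  0.0167 -0.0005]
```

Call:
move_arm --plan '[{"dx": 0.2, "dy": 0, "dz": 0.7, "ax": 0, "ay": 0.008, "az": 0}, {"dx": 0.2, "dy": 0, "dz": 1.6, "ax": -0.002, "ay": 0.018, "az": 0}, {"dx": 0.2, "dy": 0, "dz": 1.6, "ax": -0.002, "ay": 0.018, "az": 0}, {"dx": -1, "dy": 0, "dz": 1.6, "ax": -0.002, "ay": 0.018, "az": 0}, {"dx": -2, "dy": 0, "dz": 1.6, "ax": -0.002, "ay": 0.018, "az": 0}, {"dx": -2, "dy": 0, "dz": 1.6, "ax": -0.002, "ay": 0.018, "az": 0}]'

```text
t: 16.15
eef_pos: [0.5243, 0.1612, 0.0331]
orientation: [-180.0, -0.2, 88.4]
ft_force: [-2.9, -13.8, 4.5]
grip_width: 0.0493
```

```bash
python3 -c "
from h import *
where()
"
```

```text
t 16.15 leadbot [ 8.729e+01 -2.000e-02  8.500e-01] leadtop [ 8.721e+01 -2.000e-02  2.585e+01] tailbot [-62.71  -0.22   0.38] th -0.18 yaw 88.38 F hx,hy,z [-13.9   2.5   4.5] T [-3.3   0.86  0.02] w 0.0493
```

Call:
move_arm --plan '[{"dx": -1, "dy": 0, "dz": -0.2, "ax": 0, "ay": 0.001, "az": 0}, {"dx": -2, "dy": 0, "dz": -0.4, "ax": 0, "ay": 0.001, "az": 0}, {"dx": -3, "dy": 0, "dz": -0.5, "ax": 0, "ay": 0.001, "az": 0}, {"dx": -4, "dy": 0, "dz": -0.5, "ax": 0, "ay": 0.001, "az": 0}, {"dx": -5, "dy": 0, "dz": -0.5, "ax": 0, "ay": 0.001, "az": 0}, {"dx": -5, "dy": 0, "dz": -0.5, "ax": 0, "ay": 0.001, "az": 0}]'

```text
t: 16.75
eef_pos: [0.5242, 0.1574, 0.0332]
orientation: [180.0, -0.3, 88.4]
ft_force: [-2.0, -12.0, -0.4]
grip_width: 0.0494
```

```bash
python3 -c "
from h import *
where()
"
```

```text
t 16.75 leadbot [8.353e+01 1.000e-02 1.040e+00] leadtop [8.340e+01 2.000e-02 2.604e+01] tailbot [-66.47  -0.28   0.27] th -0.3 yaw 88.41 F hx,hy,z [-12.    1.6  -0.4] T [-2.74  0.56 -0.09] w 0.0494
```

Call:
move_arm --plan '[{"dx": -1, "dy": 0, "dz": 0, "ax": 0, "ay": 0.002, "az": 0}, {"dx": -2, "dy": 0, "dz": 0, "ax": 0, "ay": 0.004, "az": 0}, {"dx": -3, "dy": 0, "dz": 0, "ax": 0, "ay": 0.005, "az": 0}, {"dx": -3, "dy": 0, "dz": 0, "ax": 0, "ay": 0.005, "az": 0}]'

```text
t: 17.15
eef_pos: [0.5242, 0.1575, 0.0332]
orientation: [179.9, -0.8, 88.5]
ft_force: [-1.4, -6.4, -1.9]
grip_width: 0.0497
```

```bash
python3 -c "
from h import *
where()
"
```

```text
t 17.15 leadbot [83.61  0.16  1.66] leadtop [83.27  0.18 26.65] tailbot [-66.38  -0.38  -0.34] th -0.76 yaw 88.51 F hx,hy,z [-6.4  1.2 -1.9] T [-2.03  0.54 -0.28] w 0.0497
```

Call:
move_arm --plan '[{"dx": -1.5, "dy": 0, "dz": 0, "ax": 0, "ay": -0.007, "az": 0}, {"dx": -2, "dy": 0, "dz": 0.3, "ax": 0, "ay": -0.013, "az": 0}, {"dx": -2, "dy": 0, "dz": 0.3, "ax": 0, "ay": -0.013, "az": 0}]'

```text
t: 17.45
eef_pos: [0.5242, 0.1573, 0.0331]
orientation: [179.9, -0.1, 88.6]
ft_force: [-3.9, -3.2, 0.7]
grip_width: 0.0496
```

```bash
python3 -c "
from h import *
where()
"
```

```text
t 17.45 leadbot [83.37  0.2   0.77] leadtop [83.33  0.23 25.77] tailbot [-66.63  -0.49   0.5 ] th -0.1 yaw 88.56 F hx,hy,z [-3.4  3.8  0.7] T [-0.94  0.9  -0.32] w 0.0496
```

Flat and against the stop, with nearly no load on the gripper. Releasing now.

Call:
move_arm --plan '[{"dx": 0, "dy": 0, "dz": 0, "ax": 0, "ay": 0, "az": 0}, {"dx": 0, "dy": 0, "dz": 0, "ax": 0, "ay": 0, "az": 0}, {"dx": 0, "dy": 0, "dz": 0, "ax": 0, "ay": 0, "az": 0}, {"dx": 0, "dy": 0, "dz": 0, "ax": 0, "ay": 0, "az": 0}, {"dx": 0, "dy": 0, "dz": 0, "ax": 0, "ay": 0, "az": 0}, {"dx": 0, "dy": 0, "dz": 0, "ax": 0, "ay": 0, "az": 0}]' --gripper 0

```text
t: 18.05
eef_pos: [0.5247, 0.1571, 0.033]
orientation: [179.9, -0.1, 88.6]
ft_force: [-0.2, 0.0, 0.5]
grip_width: 0.0916
```

```bash
python3 -c "
from h import *
where()
"
```

```text
t 18.05 leadbot [83.23 -0.26  0.61] leadtop [83.18 -0.2  25.61] tailbot [-66.77  -0.99   0.3 ] th -0.12 yaw 88.58 F hx,hy,z [0.  0.2 0.5] T [-0.08  0.06  0.  ] w 0.0916
```

Call:
move_arm --plan '[{"dx": 0, "dy": 0, "dz": -30, "ax": 0, "ay": 0, "az": 0}, {"dx": 0, "dy": 0, "dz": -70, "ax": 0, "ay": 0, "az": 0}, {"dx": 0, "dy": 0, "dz": -115, "ax": 0, "ay": 0, "az": 0}, {"dx": 0, "dy": 0, "dz": -160, "ax": 0, "ay": 0, "az": 0}, {"dx": 0, "dy": 0, "dz": -160, "ax": 0, "ay": 0, "az": 0}, {"dx": 0, "dy": 0, "dz": -160, "ax": 0, "ay": 0, "az": 0}]'

```text
t: 18.65
eef_pos: [0.5246, 0.1571, 0.1939]
orientation: [179.8, -0.2, 88.6]
ft_force: [-0.2, -0.7, -0.1]
grip_width: 0.0917
```

```bash
python3 w.py w6
python3 - <<'E'
from h import *
import pickle
b=snapshot('scene');A=cv2.resize(b[170:280,320:470],None,fx=4,fy=4,interpolation=cv2.INTER_CUBIC)
cv2.imwrite('pics/s6.png',A)
b=snapshot('side');cv2.imwrite('pics/d6.png',cv2.resize(b[150:260,240:350],None,fx=4,fy=4,interpolation=cv2.INTER_CUBIC))
c,im,o=pickle.load(open("w6.pkl","rb"))
y=np.radians(HYAW)
for off in(.0085,):
  for x,w,z,n in((59+8+8.5,22,66.5,"nose"),(83+8+8.5,22,66.5,"jawback"),(8.5+75,25,55,"lead"),(8.5-75,25,55,"tail")):
    for s in(1,-1):
        P=np.array([HX+np.cos(y)*x/1e3-np.sin(y)*s*w/1e3,HY+np.sin(y)*x/1e3+np.cos(y)*s*w/1e3,z/1e3]);print(n,s,proj(c,P).round(1))
E
```

```text
[0.52460894 0.15706578 0.19392112] [179.76390134  -0.20034897  88.58499952] [0.52594659 0.23999604 0.36461132]
nose 1 [[281.5 136.8]]
nose -1 [[344.5 137.2]]
jawback 1 [[281. 101.]]
jawback -1 [[345.3 101.5]]
lead 1 [[278.3 124.6]]
lead -1 [[347.7 125. ]]
tail 1 [[281.6 313.5]]
tail -1 [[342.4 313.8]]
```

View pics/w6.png

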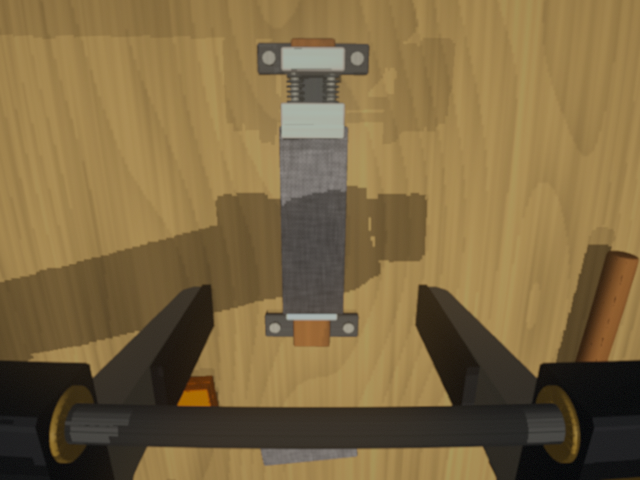

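View pics/s6.png

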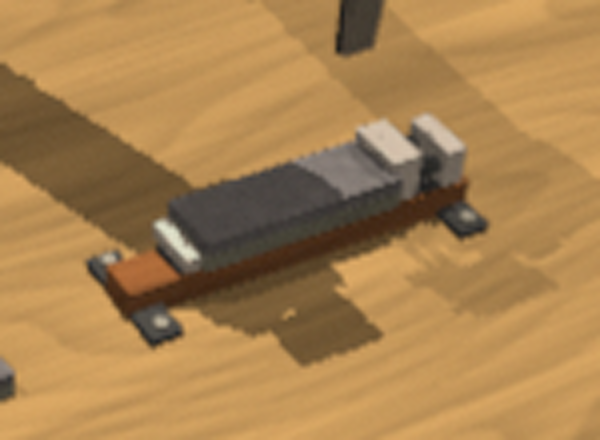

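View pics/d6.png

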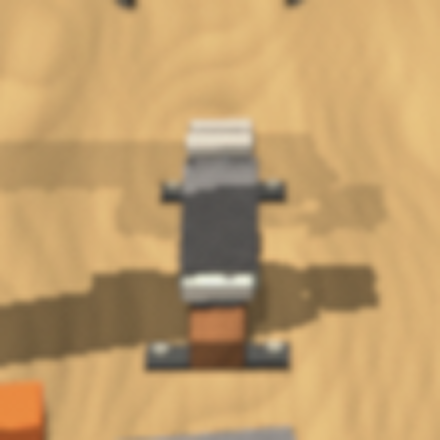

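The pictures agree. The nose edge is at row 138 (137 predicted for an 8 mm jaw reading), the tail is at row 314 (313.5 predicted), and the stone looks flat behind the stop. The gripper is clear, so I'm handing in.

```bash
python3 -c "
from bench import *
print(job_done())"
```

```text
the job is handed in; nothing more can be done
None
```

I clamped the long grey stone in the holder and handed the job in at about 18.8 s of the 48 s; no verdict was reported.

I gripped the stone across its width and tucked its end under the jaw's nose with the tail raised 8°. I then pushed the jaw back to about 12.5 mm at most, lowered the tail behind the stop, eased the stone back against it and let go.

**Last checks**
- **Wrist picture:** the nose edge is at row 138, where 137 was predicted for the jaw at 8 mm. The tail is at row 314, where 313.5 was predicted.
- **Seating:** before release the stone was level within 0.3°, with the tool at the same height above the bed as when it gripped the stone on the bench.
- **Sideways:** the gripped stone was within about 0.5 mm of the holder's centre line, going by the tool position.
- **Gripper:** open and clear above the stone, reading under 1 N.
- **Bystanders:** I did not measure the short stone, duck, mallet or gouge again at the end. The arm touched none of them.

**Disagreements**
- The camera put the rail offset at about 7.5 mm, but feeling the jaw gave 8.5 mm. I used 8.5.
- The felt bed height was 1 mm off my first estimate, so I corrected it by touch.
- I turned the tool slightly the wrong way (0.5°) while easing the stone back, and put that right before releasing.
- My first move call was refused for its format, and nothing moved.

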